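# Dress a stub axle with its hub, bearings and collar

## Robot

A 6-joint arm with a two-finger parallel gripper is mounted at the origin on a cart in front of the work surface, level with it; the furniture and walls round the work are solid. World frame = base frame: x ahead of the robot, y to its left, z up, the work surface at z = 0. Lengths are in m, angles in rad, forces in N, time in s.
With the tool pointing down it reaches from about 0.375 to 0.9 m from the base axis. Payload 3.1 kg.
Tool frame: the origin (TCP) lies between the finger pads; the fingertips stand robot.finger_overhang ahead of it and the grasp point (between the pads) lies 3 mm ahead of it (robot.finger_overhang is the distance from the TCP to the fingertips, in m); z points along the fingers, y is the line along which they close (so a half turn about z gives the same grasp; the last joint's range is limited). The gripper opens to 87 mm and grips with 3 to 60 N. Pads are 19 mm wide; open, the fingers measure 117 mm over their backs; the gripper's body (75 mm by 190 mm) begins 51 mm behind the grasp point.
Start: joints at [-1.476, 0.527, 1.433, -0, 1.181, -0.178], TCP at [0.169, -0.602, 0.245] pointing down, gripper open.
Joint ranges: [-3.08, 3.08], [-0.75, 2.2], [0.22, 2.44], [-1.43, 4.57], [0, 2.65], [-2.85, 2.85]. Speed limits (rad/s): [2.79, 2.79, 3.14, 3.14, 3.14, 3.14].

## Interface

Orientations are given as a unit quaternion [x, y, z, w].
In Python, from rig import get_obs, vision, hand_in, nets, robot gives the robot as it stands.
- The arm moves only by the tool apply_moves, never from a script. Its argument "series" is a list of rows, each an object with "offset": the shift along the world's x, y, z in cm, a list of three; "rot": the turn, a rotation vector about the world's x, y, z in degrees, a list of three. A call has 1 to 20 rows; each row is the pose to reach, as a shift and turn from the pose commanded when the call began; what a row does not reach only later rows make up. A row lasts 1/10 s, in which the tool goes at most 50 mm and 8.59 degrees, less where a joint would pass 70% of its speed; a pose out of reach is approached as far as the arm can. A call with a gripper value outside its range is refused whole. "hand" is the opening, from 0 (shut) to 1 (fully open), set as the call begins (left out, the last holds). The fingers move at their own pace and stop on an object; "newtons" is the grip in N (left out, the last holds). Time passes only in rows, so rows that repeat a pose let the fingers close. It gives the time, the measured TCP pose, the force, the opening and the grip force at its end, in the units of the state.
- get_obs(): the state, without advancing time (a new reading comes with each control period).
- vision.camera(name): name is "side" or "top" or "wrist"; returns the picture (480x640x3 uint8, red, green, blue); there is no depth.
- vision.calibration(name): a dict with "K" (3x3 intrinsics, pixels), "R" (3x3) and "t" (3): a world point X has camera coordinates R X + t. Camera axes: x right, y down, z forward; pixel columns grow to the right and rows downward; lengths in m; the calibration is good to about 2 mm. A picture is of the moment at which its call begins: read the wrist's pose just before it. calibration takes no time and is no camera call; for the wrist camera it gives the pose at the moment of the call.
- hand_in(): hands the job in; it is judged then, once.
Trained networks look in the newest picture that a camera, given by its name, has taken for a name from the list of things; names that differ only in an ending like _2 or _b are one class to them, and where a whole thing is asked for, a point or a joint stands for the part that bears it (a point fixed in the world has none). Each returns a list of dicts, best first, with "conf" (0 to 1); they miss things now and then, are a little off and sometimes report something else, mostly with a low value. They report only what shows in the picture. A call takes as long as a camera call. They do not tell look-alikes from the thing itself.
- nets.search_frame(camera, query): "centre" ([x, y, z] in m, in world coordinates, good to about 4 mm: the middle of the surface that is visible of it).
- nets.spot_point(camera, query): "centre" ([x, y, z] in m, in world coordinates, good to about 4 mm: a listed point, or the origin of a listed thing).
The state is a dict: "time": time; "q": joint angles; "joint_velocities": joint speeds; "joint_torque": joint torques, N m; "position": TCP position; "tool_rot": TCP orientation; "ft_force": force on the tool from outside, world axes, zero at the start; "moment": the same for the moment, N m; "grip_width": finger opening in m; "grip_force": force on a finger pad.
Only numpy, scipy, OpenCV 4.12 (cv2) and the standard library are available. Lean on these libraries where they do the work, as an engineer would, in place of code of your own. Each camera call takes 0.05 s, during which the arm holds its last target. There are 200 camera calls.

## Task

Dress the stub axle that stands on its square flange: slide onto its spindle, in this order, the big bearing, the green hub (kept flange side down, so that it drops over the big bearing), the small blue-sealed bearing into the hub's upper recess, the brass washer and last the black clamp collar. Each must lie fully home, flat on the part below, and all must be left released. Leave the oil can, the torch and the spanner where they are.

Things in the scene. Friction and masses are not known exactly. Their poses are not given: they have to be found in the camera images.
- stub_axle: Fixed stub axle: dark square flange 96 x 96 x 10 mm flat on the bench, bright spindle standing up from its centre. Origin: centre of the flange's underside, z up along the spindle. Spindle diameter by height (mm): shoulder 40 up to 20; 28 from 20 to 46; cone 28 to 18 from 46 to 60; 18 from 60 to 100; tapered nose 18 to 8 from 100 to 112 (tip).
- big_bearing: Larger ball bearing, bright steel with black seals, lying flat: outer diameter 52, bore 31, height 16 mm. Origin: centre of its underside, z up. Home: underside 20 above the axle's origin, on the shoulder.
- hub: Green wheel hub, bright upper rim, flange down, 41 mm high, 0.55 kg: flange diameter 96 at heights 4 to 12; barrel diameter 66 from 12 to 41 (grip here); bore 32. Lower recess diameter 58 (mouth 64), 14 deep, drops over the big bearing; upper one diameter 46 (mouth 52), 5 deep. Origin: centre of its underside, z up. Home: underside 22 above the axle's origin.
- small_bearing: Smaller ball bearing, bright steel with blue seals, lying flat: outer diameter 40, bore 22, height 15 mm. Origin: centre of its underside, z up. Home: underside 58 above the axle's origin, 10 mm proud of the hub; fingertips lower than 5 mm above its underside would meet the hub's rim.
- washer: Thick brass washer lying flat: outer diameter 38, bore 21.6, height 8 mm. Origin: centre of its underside, z up. Home: underside 73 above the axle's origin.
- collar: Black split clamp collar with a small bright screw, lying flat: outer diameter 36, bore 21.6, height 14 mm. Origin: centre of its underside, z up. Home: underside 81 above the axle's origin.
- oil_can: Red oil can with a bent spout, 157 mm tall, body diameter 72. Bystander, loose. Origin: under its body, z up.
- torch: Black torch lying on its side, 121 mm long along its y axis, diameter 34. Bystander, loose. Origin: under its middle.
- spanner: Steel combination spanner lying flat, 187 mm long along its y axis, 28 wide, 9 high. Bystander, loose. Origin: under its middle.
Things that resemble listed ones, but are neither listed nor needed, are in the scene too. What is shaped like the big_bearing but orange, pink or red is not meant.

How it is judged:
By the outcome, as a careful person would: the job done as asked, in the order asked, and still so for the second after the job is handed in, with the robot touching nothing.
It also fails if it takes over 112 s, if anything falls off the work surface, if the arm or the gripper's body presses on something with over 40 N, if the wrist force passes 120 N, or if a joint passes its speed limit or range.

## Working session

There is one attempt and no reset: what is moved stays moved. The work goes in short steps, Python scripts to look and compute and a tool call to move; the robot and the scene stay as the last step left them, time stands still between calls to the robot, and variables do not carry over. Pictures are saved under pics/ and viewed, at most 14 in all, crops included, and the job is handed in when it is done.

Besides the shell and the picture viewer there is one more tool, called after "Request:" by a JSON object that holds its "fn" and its "kwargs". apply_moves: Moves the arm, as the interface text tells. Its arguments: {"type":"object","properties":{"series":{"type":"array"},"hand":{"type":"number"},"newtons":{"type":"number"}},"required":["series"]}

```bash
ls; mkdir -p pics; python3 - <<'E'
from rig import get_obs, vision, nets, robot
import cv2, numpy as np
o=get_obs(); print({k:np.round(v,3) for k,v in o.items()}); print(robot.finger_overhang)
for c in ["top","side"]:
    im=vision.camera(c); cv2.imwrite(f"pics/{c}0.png",im[:,:,::-1])
    k=vision.calibration(c); print(c,np.round(k["K"],1).tolist(),np.round(-k["R"].T@k["t"],3))
    for n in ["stub_axle","big_bearing","hub","small_bearing","washer","collar","oil_can","torch","spanner"]:
        r=nets.spot_point(c,n)
        for d in r[:4]:
            X=np.array(d["centre"]); p=k["K"]@(k["R"]@X+k["t"]); print(n,np.round(X,3),round(d["conf"],2),np.round(p[:2]/p[2]))
E
```

```text
pics
{'time': np.float64(0.0), 'q': array([-1.475,  0.528,  1.434,  0.   ,  1.181, -0.178]), 'joint_velocities': array([-0.001,  0.   , -0.002, -0.   , -0.001, -0.002]), 'joint_torque': array([ -0.   , -44.004, -17.659,   0.063,   0.058,  -0.   ]), 'position': array([ 0.169, -0.601,  0.244]), 'tool_rot': array([ 0.991,  0.136,  0.   , -0.001]), 'ft_force': array([-0.835,  0.407,  0.416]), 'moment': array([ 0.058, -0.02 ,  0.037]), 'grip_force': np.float64(0.0), 'grip_width': np.float64(0.087)}
0.022
top [[471.3, 0.0, 319.1], [0.0, 471.3, 242.8], [0.0, 0.0, 1.0]] [ 2.300e-01 -1.000e-03  1.241e+00]
stub_axle [0.442 0.231 0.001] 0.57 [220. 240.]
big_bearing [ 0.556 -0.183 -0.003] 0.78 [376. 203.]
big_bearing [ 0.426 -0.294 -0.004] 0.71 [417. 252.]
big_bearing [ 0.426 -0.206  0.   ] 0.65 [384. 251.]
big_bearing [ 0.52  -0.265  0.   ] 0.53 [406. 217.]
hub [0.557 0.141 0.002] 0.57 [257. 199.]
hub [ 0.549 -0.088  0.002] 0.38 [341. 204.]
small_bearing [ 0.547  0.359 -0.005] 0.44 [176. 201.]
small_bearing [ 0.513 -0.387  0.002] 0.32 [451. 221.]
washer [ 0.548 -0.09   0.001] 0.65 [342. 205.]
w
[... 377 characters left out ...]
.0, 0.0, 1.0]] [ 0.135 -1.026  0.521]
stub_axle [0.443 0.233 0.002] 0.79 [289. 230.]
big_bearing [ 0.526 -0.267  0.002] 0.95 [397. 321.]
big_bearing [ 0.558 -0.18  -0.002] 0.58 [393. 298.]
big_bearing [0.446 0.235 0.003] 0.32 [290. 230.]
hub [0.56  0.14  0.001] 0.63 [342. 239.]
small_bearing [0.55  0.362 0.002] 0.52 [314. 211.]
washer [ 0.546 -0.089 -0.001] 0.72 [371. 279.]
collar [0.432 0.025 0.001] 0.64 [307. 263.]
collar [ 0.371  0.135 -0.   ] 0.47 [271. 249.]
collar [ 0.375 -0.096  0.004] 0.34 [297. 289.]
oil_can [ 0.515 -0.384 -0.001] 0.86 [421. 358.]
torch [ 0.38  -0.097  0.002] 0.63 [299. 290.]
spanner [0.368 0.134 0.006] 0.72 [270. 247.]
spanner [ 0.548 -0.09   0.001] 0.3 [372. 279.]
```

View pics/top0.png

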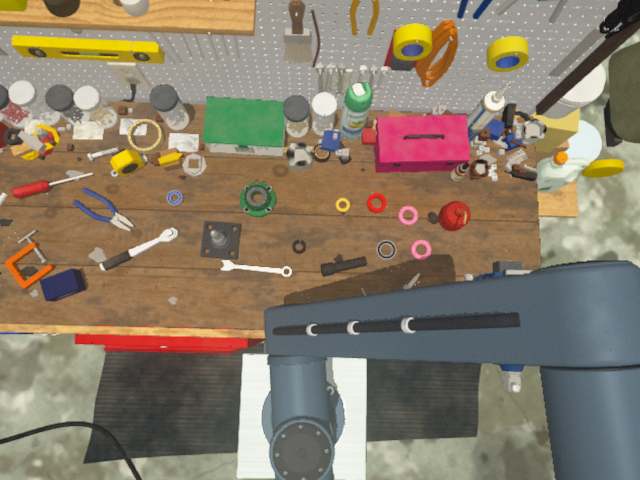

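View pics/side0.png

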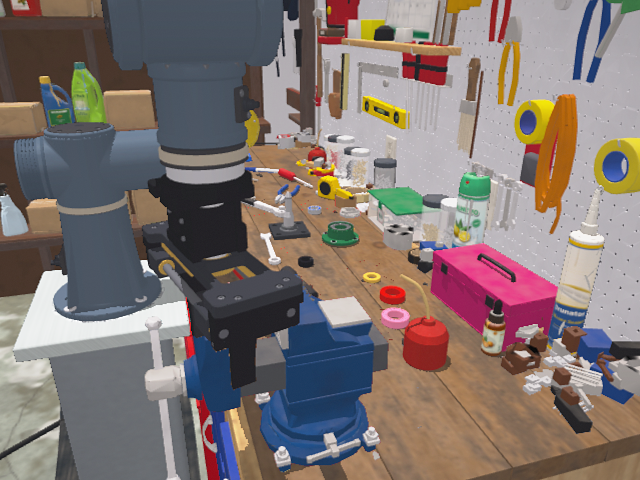

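Candidates in top0:
- **Big bearing:** steel ring (386,250). Not meant: red (376,203), pink (408,215) and pink (421,250).
- **Hub:** green (257,199).
- **Small bearing:** blue (175,197).
- **Washer:** brass ring (343,205). The large ring (144,135) and the nut (194,164) could be mistaken for it.
- **Collar:** black (299,246).
- **Axle:** (220,240).

I'll check these choices in one close crop.

```bash
python3 - <<'E'
import cv2, numpy as np
im=cv2.imread("pics/top0.png")
t=[cv2.resize(im[y-22:y+23,x-30:x+30],(264,198),interpolation=cv2.INTER_CUBIC) for x,y in [(386,250),(376,208),(343,205),(257,199),(175,197),(299,246),(220,240),(144,135),(194,164)]]
cv2.imwrite("pics/crop.png",np.vstack([np.hstack(t[i:i+3]) for i in (0,3,6)]))
E
```

```text
(no output)
```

View pics/crop.png

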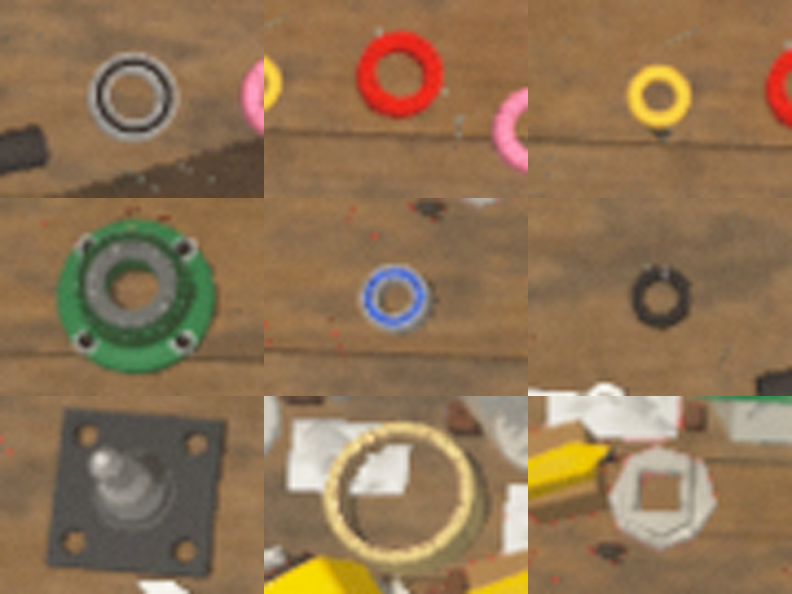

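The crop confirms the choices: steel and black-seal ring, brass washer, green hub, blue-seal bearing, split black collar. Next I move above the big bearing and look with the wrist camera.

Request:
{"fn": "apply_moves", "kwargs": {"series": [{"offset":[0,0,5],"rot":[0,0,-5]},{"offset":[3,5,5],"rot":[0,0,-10]},{"offset":[6,9,5],"rot":[0,0,-15.6]},{"offset":[25.7,39.5,5],"rot":[0,0,-15.6]},{"offset":[25.7,39.5,5],"rot":[0,0,-15.6]},{"offset":[25.7,39.5,5],"rot":[0,0,-15.6]},{"offset":[25.7,39.5,5],"rot":[0,0,-15.6]},{"offset":[25.7,39.5,5],"rot":[0,0,-15.6]},{"offset":[25.7,39.5,5],"rot":[0,0,-15.6]},{"offset":[25.7,39.5,5],"rot":[0,0,-15.6]},{"offset":[25.7,39.5,5],"rot":[0,0,-15.6]},{"offset":[25.7,39.5,5],"rot":[0,0,-15.6]},{"offset":[25.7,39.5,5],"rot":[0,0,-15.6]},{"offset":[25.7,39.5,5],"rot":[0,0,-15.6]}]}}

```text
time: 2.4
position: [0.4257, -0.2077, 0.2946]
tool_rot: [1.0, 0.0, -0.0, 0.0]
ft_force: [-0.3, 0.2, -1.0]
grip_width: 0.0869
grip_force: 0.0
```

```bash
cat > look.py <<'E'
from rig import get_obs, vision, nets
import cv2, numpy as np, sys
def ray(k,uv,z):
    d=k["R"].T@np.linalg.inv(k["K"])@[uv[0],uv[1],1]; c=-k["R"].T@k["t"]
    return c+d*(z-c[2])/d[2]
def proj(k,X):
    p=k["K"]@(k["R"]@np.array(X)+k["t"]); return p[:2]/p[2]
def wrist(name,queries=()):
    o=get_obs(); k=vision.calibration("wrist"); im=vision.camera("wrist")
    cv2.imwrite(f"pics/{name}.png",im[:,:,::-1])
    print("t",round(float(o["time"]),2),"tcp",np.round(o["position"],4),"rot",np.round(o["tool_rot"],3),"cam",np.round(-k["R"].T@k["t"],3))
    for q in queries:
        for d in nets.spot_point("wrist",q)[:3]: print(q,np.round(d["centre"],3),round(d["conf"],2),np.round(proj(k,d["centre"])))
    np.savez(f"pics/{name}.npz",**k); return im,k,o
E
python3 - <<'E'
from look import *
im,k,o=wrist("w1",["big_bearing"])
print(np.round(k["R"],3))
E
```

```text
t 2.4 tcp [ 0.4257 -0.2077  0.2946] rot [ 1.  0. -0.  0.] cam [ 0.508 -0.208  0.436]
big_bearing [ 0.424 -0.209  0.001] 0.96 [316. 194.]
big_bearing [ 0.519 -0.268 -0.002] 0.84 [376.  98.]
big_bearing [ 0.431 -0.294  0.003] 0.82 [398. 187.]
[[ 0.001 -1.     0.001]
 [-0.953 -0.001  0.302]
 [-0.302 -0.002 -0.953]]
```

View pics/w1.png

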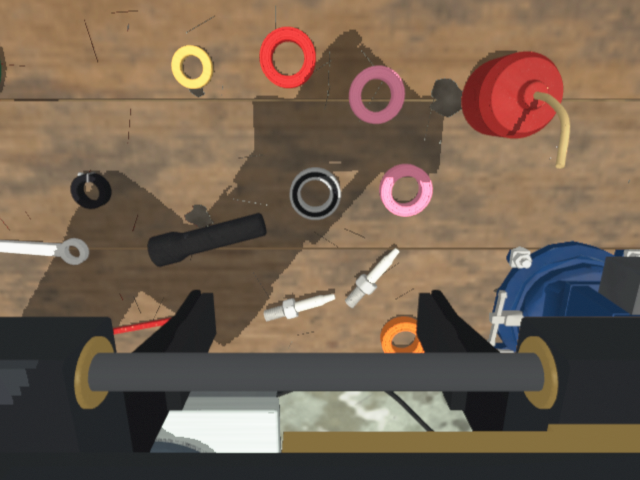

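The wrist view shows the steel bearing at (316,192), washer (192,67), collar (91,189), red and pink look-alikes at (288,57), (376,95) and (406,190), and an orange one at (403,337). I'll measure centres by matching silhouettes.

```bash
cat >> look.py <<'E'
def circ(x,y,z,r):
    a=np.linspace(0,2*np.pi,60); return np.c_[x+r*np.cos(a),y+r*np.sin(a),0*a+z]
def model_sil(k,x,y,rings):
    P=np.array([proj(k,p) for (z,r) in rings for p in circ(x,y,z,r)]).astype(np.float32)
    return cv2.convexHull(P)
def cen(h):
    m=cv2.moments(h); return np.array([m["m10"],m["m01"]])/m["m00"]
def measure(k,mask,x,y,rings,label=""):
    """match centroid and area of mask's convex hull near (x,y) with the model's silhouette"""
    h=model_sil(k,x,y,rings); c0=cen(h); 
    n,L,S,C=cv2.connectedComponentsWithStats(cv2.morphologyEx(mask.astype(np.uint8),cv2.MORPH_CLOSE,np.ones((3,3))))
    A=cv2.contourArea(h)
    i=min(range(1,n),key=lambda i:np.hypot(*(C[i]-c0))+(1e3 if S[i,4]<0.15*A else 0))
    cs,_=cv2.findContours((L==i).astype(np.uint8),cv2.RETR_EXTERNAL,cv2.CHAIN_APPROX_NONE)
    H=cv2.convexHull(max(cs,key=cv2.contourArea)); c=cen(H)
    for _ in range(4):
        h=model_sil(k,x,y,rings); z=np.mean([r[0] for r in rings])
        d=ray(k,c,z)-ray(k,cen(h),z); x+=d[0]; y+=d[1]
    bw=cv2.boundingRect(H); bm=cv2.boundingRect(h)
    print(label,"xy",round(x,4),round(y,4),"area ratio",round(cv2.contourArea(H)/cv2.contourArea(h),3),"box",bw,bm)
    return x,y
def cyl(d,h,z=0): return [(z,d/2000),(z+h/1000,d/2000)]
def hsv(im): return cv2.split(cv2.cvtColor(im,cv2.COLOR_RGB2HSV))
E
python3 - <<'E'
from look import *
k=dict(np.load("pics/w1.npz")); im=cv2.imread("pics/w1.png")[:,:,::-1].copy()
H,S,V=hsv(im)
print([(tuple(im[y,x]),(H[y,x],S[y,x],V[y,x])) for x,y in [(340,192),(330,192),(316,192),(350,215),(295,240),(192,50),(80,195)]])
measure(k,(S<60),0.425,-0.208,cyl(52,16),"bear")
measure(k,(S>150)&(V>120)&(H>18)&(H<40),0.548,-0.09,cyl(38,8),"washer")
measure(k,(V<60),0.43,0.023,cyl(36,14),"collar")
E
```

```text
[((np.uint8(173), np.uint8(169), np.uint8(162)), (np.uint8(19), np.uint8(16), np.uint8(173))), ((np.uint8(125), np.uint8(124), np.uint8(121)), (np.uint8(23), np.uint8(8), np.uint8(125))), ((np.uint8(80), np.uint8(68), np.uint8(55)), (np.uint8(16), np.uint8(80), np.uint8(80))), ((np.uint8(131), np.uint8(112), np.uint8(91)), (np.uint8(16), np.uint8(78), np.uint8(131))), ((np.uint8(85), np.uint8(72), np.uint8(56)), (np.uint8(17), np.uint8(87), np.uint8(85))), ((np.uint8(253), np.uint8(238), np.uint8(129)), (np.uint8(26), np.uint8(125), np.uint8(253))), ((np.uint8(19), np.uint8(21), np.uint8(23)), (np.uint8(105), np.uint8(44), np.uint8(23)))]
bear xy 0.426 -0.2075 area ratio 1.023 box (289, 167, 53, 53) (289, 166, 52, 54)Traceback (most recent call last):
  File "<stdin>", line 6, in <module>
  File "look.py", line 27, in measure
    i=min(range(1,n),key=lambda i:np.hypot(*(C[i]-c0))+(1e3 if S[i,4]<0.15*A else 0))
ValueError: min() iterable argument is empty
```

Request:
{"fn": "apply_moves", "kwargs": {"series": [{"offset":[0,0,-5],"rot":[0,0,0]},{"offset":[0,0,-10],"rot":[0,0,0]},{"offset":[0,0,-15],"rot":[0,0,0]},{"offset":[0,0,-20],"rot":[0,0,0]},{"offset":[0,0,-24],"rot":[0,0,0]},{"offset":[0,0,-26],"rot":[0,0,0]},{"offset":[0,0,-26.8],"rot":[0,0,0]},{"offset":[0,0,-26.8],"rot":[0,0,0]},{"offset":[0,0,-26.8],"rot":[0,0,0]}], "hand": 0.8}}

```text
time: 3.4
position: [0.4265, -0.2076, 0.0273]
tool_rot: [1.0, 0.0, 0.001, 0.001]
ft_force: [0.3, -0.6, 0.2]
grip_width: 0.0693
grip_force: 0.0
```

Request:
{"fn": "apply_moves", "kwargs": {"series": [{"offset":[0,0,0],"rot":[0,0,0]},{"offset":[0,0,0],"rot":[0,0,0]},{"offset":[0,0,0],"rot":[0,0,0]},{"offset":[0,0,0],"rot":[0,0,0]},{"offset":[0,0,0],"rot":[0,0,0]},{"offset":[0,0,0],"rot":[0,0,0]}], "hand": 0.4, "newtons": 20}}

```text
time: 4.0
position: [0.4264, -0.2069, 0.0273]
tool_rot: [1.0, 0.001, 0.001, 0.001]
ft_force: [-0.2, 0.3, 7.4]
grip_width: 0.0504
grip_force: 20.0
```

Request:
{"fn": "apply_moves", "kwargs": {"series": [{"offset":[0,0,2],"rot":[0,0,0]},{"offset":[0,0,6],"rot":[0,0,0]},{"offset":[0,0,11],"rot":[0,0,0]},{"offset":[0,0,16],"rot":[0,0,0]},{"offset":[0,0,21],"rot":[0,0,0]},{"offset":[0,3,25],"rot":[0,0,0]},{"offset":[0.2,7,26.8],"rot":[0,0,0]},{"offset":[0.4,12,26.8],"rot":[0,0,0]},{"offset":[0.6,17,26.8],"rot":[0,0,0]},{"offset":[0.8,22,26.8],"rot":[0,0,0]},{"offset":[1,27,26.8],"rot":[0,0,0]},{"offset":[1.2,32,26.8],"rot":[0,0,0]},{"offset":[1.4,37,26.8],"rot":[0,0,0]},{"offset":[1.6,42,26.8],"rot":[0,0,0]},{"offset":[1.6,43.9,26.8],"rot":[0,0,0]},{"offset":[1.6,43.9,26.8],"rot":[0,0,0]},{"offset":[1.6,43.9,26.8],"rot":[0,0,0]},{"offset":[1.6,43.9,26.8],"rot":[0,0,0]}]}}

```text
time: 5.8
position: [0.4415, 0.2312, 0.2942]
tool_rot: [1.0, 0.0, -0.001, 0.0]
ft_force: [0.9, -0.2, -1.2]
grip_width: 0.0502
grip_force: 20.0
```

```bash
python3 - <<'E'
from look import *
im,k,o=wrist("w2",["stub_axle"])
E
```

```text
t 5.8 tcp [0.4415 0.2312 0.2942] rot [ 1.     0.    -0.001  0.   ] cam [0.524 0.231 0.435]
stub_axle [ 0.438  0.23  -0.001] 0.79 [317. 195.]
```

View pics/w2.png

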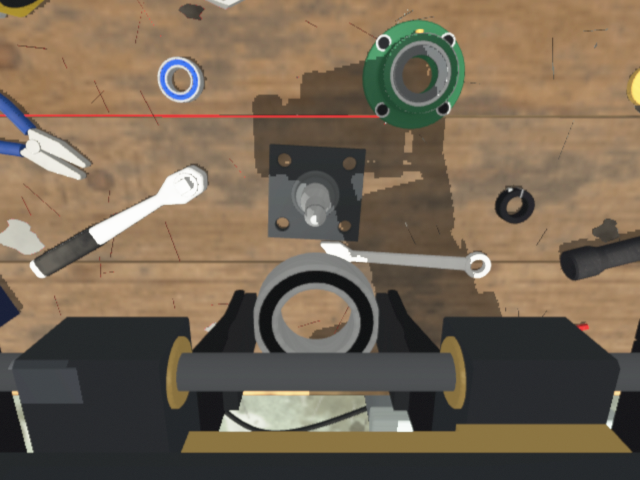

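The view shows the axle flange at about (316,193) with its tip at (315,216), hub (414,75), blue bearing (181,80) and collar (515,204). The held bearing is at (315,318).

```bash
python3 - <<'E'
from look import *
k=dict(np.load("pics/w2.npz")); im=cv2.imread("pics/w2.png")[:,:,::-1].copy()
H,S,V=hsv(im)
m=((S<50)&(V<100)).astype(np.uint8); m[250:]=0
n,L,St,C=cv2.connectedComponentsWithStats(m); i=L[200,290]; print(i,St[i])
pts=np.argwhere(L==i)[:,::-1]
W=np.array([ray(k,p,0.010)[:2] for p in cv2.convexHull(pts.astype(np.int32))[:,0]])*1000
print("flange rect",cv2.minAreaRect(W.astype(np.float32)))
hol=((S>60)&(V>0)).astype(np.uint8)
for u,v in [(285,161),(349,163),(344,226),(282,224)]:
    r=hol[v-9:v+10,u-9:u+10]; n,L2,S2,C2=cv2.connectedComponentsWithStats(r)
    j=min(range(1,n),key=lambda j:np.hypot(*(C2[j]-9))); c=C2[j]+[u-9,v-9]; print(c,S2[j,4],np.round(ray(k,c,0.010)*1000,1))
x,y=.4415,.2312
for z,r in [(0.02,.02),(.06,.009),(.1,.009),(.112,.004)]: print(z,proj(k,[x,y,z]), r)
measure(k,(S>110)&(H>40)&(H<90),.557,.141,[(.004,.048),(.012,.048)],"hub")
measure(k,(H>100)&(H<125)&(S>100),.547,.36,[(.015,.0165),(.015,.0165)],"small-blue")
measure(k,(S<60),.547,.36,cyl(40,15),"small")
measure(k,(V<60),.43,.022,cyl(36,14),"collar")
z=o=0.2942-.027
measure(k,(S<60)&(np.arange(480)[:,None]>250),.4415,.2312,cyl(52,16,z),"held")
c=im[120:340,230:400]; cv2.imwrite("pics/w2c.png",cv2.resize(c,(464,600),interpolation=cv2.INTER_CUBIC)[:,:,::-1])
E
```

```text
31 [ 269  144   97   98 6538]
flange rect ((440.5935974121094, 231.3778533935547), (95.96540069580078, 97.48896789550781), 87.06209564208984)
[284.10714286 159.59285714] 140 [476.  262.2  10. ]
[348.90225564 163.09774436] 133 [472.6 197.1  10. ]
[344.2038835  225.44660194] 103 [407.6 200.4  10. ]
[282.38461538 222.46153846] 104 [410.8 265.4  10. ]
0.02 [314.99722521 195.49380755] 0.02
0.06 [314.99443212 204.11669166] 0.009
0.1 [314.99102059 214.64882314] 0.009
0.112 [314.98984477 218.27882162] 0.004
hub xy 0.5542 0.1384 area ratio 0.949 box (363, 21, 101, 107) (361, 19, 104, 110)
small-blue xy 0.5506 0.3592 area ratio 1.113 box (160, 59, 38, 41) (160, 60, 37, 39)
small xy 0.5508 0.3594 area ratio 1.0 box (157, 56, 47, 47) (156, 55, 48, 47)
collar xy 0.429 0.0233 area ratio 0.872 box (496, 188, 38, 35) (493, 186, 42, 38)
held xy 0.4101 0.2241 area ratio 10.781 box (0, 251, 640, 229) (270, 316, 123, 123)
```

View pics/w2c.png

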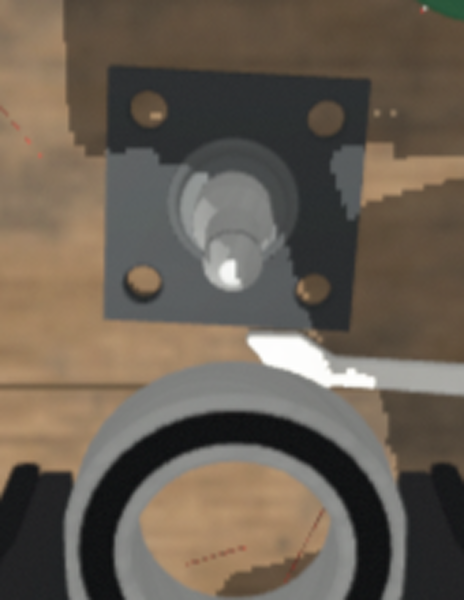

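```bash
python3 - <<'E'
from look import *
k=dict(np.load("pics/w2.npz")); im=cv2.imread("pics/w2.png")[:,:,::-1].copy()
H,S,V=hsv(im)
h=model_sil(k,.4415,.2312,cyl(52,16,.2942-.0273)); b=cv2.boundingRect(h); print("model",b)
print("inner top", cv2.boundingRect(np.array([proj(k,p) for p in circ(.4415,.2312,.2829,.0155)]).astype(np.float32)))
for r in (310,325): print(r,[ (c,int(V[r,c]),int(S[r,c])) for c in list(range(248,262,2))+list(range(372,386,2))])
print([(r,int(V[r,b[0]+b[2]//2]),int(S[r,b[0]+b[2]//2])) for r in range(244,262,2)])
hh=np.array(h[:,0]); 
for r in (310,325): print(r,[np.round(hh[np.abs(hh[:,1]-r)<4].tolist())])
E
```

```text
model (250, 249, 129, 129)
inner top (276, 287, 78, 70)
310 [(248, 36, 7), (250, 35, 15), (252, 41, 25), (254, 125, 4), (256, 142, 5), (258, 135, 4), (260, 68, 4), (372, 107, 5), (374, 137, 4), (376, 140, 4), (378, 99, 5), (380, 37, 21), (382, 35, 15), (384, 35, 15)]
325 [(248, 36, 14), (250, 37, 21), (252, 36, 14), (254, 124, 4), (256, 139, 6), (258, 112, 5), (260, 25, 20), (372, 36, 0), (374, 129, 2), (376, 142, 4), (378, 83, 3), (380, 35, 22), (382, 36, 21), (384, 36, 21)]
[(244, 162, 88), (246, 165, 90), (248, 170, 92), (250, 166, 91), (252, 145, 51), (254, 127, 4), (256, 127, 2), (258, 128, 4), (260, 132, 4)]
310 [array([[252., 312.],
       [253., 306.],
       [377., 306.],
       [378., 312.]])]
325 [array([[379., 325.],
       [251., 324.]])]
```

Request:
{"fn": "apply_moves", "kwargs": {"series": [{"offset":[0,0,-5],"rot":[0,0,0]},{"offset":[0,0,-10],"rot":[0,0,0]},{"offset":[0,0,-14],"rot":[0,0,0]},{"offset":[0,0,-17],"rot":[0,0,0]},{"offset":[0,0,-19],"rot":[0,0,0]},{"offset":[0,0,-20.5],"rot":[0,0,0]},{"offset":[0,0,-21.4],"rot":[0,0,0]},{"offset":[0,0,-21.4],"rot":[0,0,0]},{"offset":[0,0,-21.4],"rot":[0,0,0]}]}}

```text
time: 6.8
position: [0.4427, 0.232, 0.081]
tool_rot: [1.0, 0.0, 0.0, -0.0]
ft_force: [0.1, 0.7, -2.3]
grip_width: 0.0505
grip_force: 20.0
```

Request:
{"fn": "apply_moves", "kwargs": {"series": [{"offset":[0,0,-0.3],"rot":[0,0,0]},{"offset":[0,0,-0.6],"rot":[0,0,0]},{"offset":[0,0,-0.9],"rot":[0,0,0]},{"offset":[0,0,-0.9],"rot":[0,0,0]},{"offset":[0,0,-0.9],"rot":[0,0,0]}]}}

```text
time: 7.3
position: [0.442, 0.2324, 0.0715]
tool_rot: [1.0, 0.001, -0.0, 0.0]
ft_force: [0.5, 0.5, -2.2]
grip_width: 0.0503
grip_force: 20.0
```

Request:
{"fn": "apply_moves", "kwargs": {"series": [{"offset":[0,0,0],"rot":[0,0,0]},{"offset":[0,0,0],"rot":[0,0,0]},{"offset":[0,0,0],"rot":[0,0,0]},{"offset":[0,0,0],"rot":[0,0,0]},{"offset":[0,0,4],"rot":[0,0,0]},{"offset":[0,0,9],"rot":[0,0,0]},{"offset":[0,0,14],"rot":[0,0,0]},{"offset":[0,0,19],"rot":[0,0,0]},{"offset":[0,0,22.3],"rot":[0,0,0]},{"offset":[0,0,22.3],"rot":[0,0,0]},{"offset":[0,0,22.3],"rot":[0,0,0]}], "hand": 0.85}}

```text
time: 8.4
position: [0.4419, 0.2323, 0.2952]
tool_rot: [1.0, 0.001, 0.001, -0.0]
ft_force: [0.8, -0.8, -0.8]
grip_width: 0.0741
grip_force: 0.0
```

```bash
python3 - <<'E'
from look import *
im,k,o=wrist("w3",[])
H,S,V=hsv(im)
for zb in (.02,.03,.044): print(zb,cv2.boundingRect(model_sil(k,.4408,.2315,cyl(52,16,zb))), [np.round(proj(k,p),1) for p in ([.4408,.2315,zb+.016],)])
cv2.imwrite("pics/w3c.png",cv2.resize(im[130:260,245:395],(692,600),interpolation=cv2.INTER_CUBIC)[:,:,::-1])
E
```

```text
t 8.4 tcp [0.4419 0.2323 0.2952] rot [ 1.     0.001  0.001 -0.   ] cam [0.524 0.232 0.436]
0.02 (289, 171, 54, 56) [array([316.1, 200.4])]
0.03 (288, 172, 56, 57) [array([316.2, 202.5])]
0.044 (287, 174, 58, 59) [array([316.2, 205.7])]
```

View pics/w3c.png

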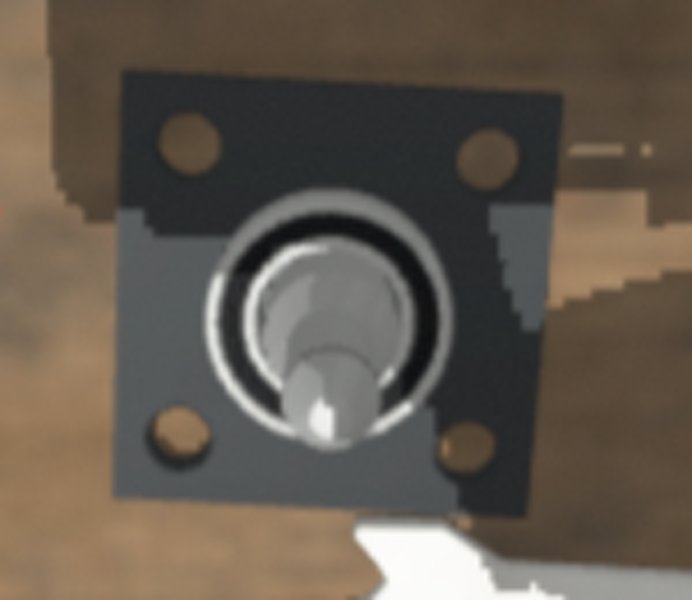

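The bearing outline in the crop spans columns 289.5–343 with its top row at 171. That matches the home model (289,171,54 wide), so it is home and flat. Next is the hub.

Request:
{"fn": "apply_moves", "kwargs": {"series": [{"offset":[4,-3,0],"rot":[0,0,0]},{"offset":[8,-6,0],"rot":[0,0,0]},{"offset":[11.4,-9.2,0],"rot":[0,0,0]},{"offset":[11.4,-9.2,0],"rot":[0,0,0]},{"offset":[11.4,-9.2,0],"rot":[0,0,0]},{"offset":[11.4,-9.2,0],"rot":[0,0,0]}], "hand": 1}}

```text
time: 9.05
position: [0.5543, 0.1407, 0.2927]
tool_rot: [1.0, 0.001, -0.002, -0.0]
ft_force: [0.5, 0.3, -0.2]
grip_width: 0.0871
grip_force: 0.0
```

```bash
python3 - <<'E'
from look import *
im,k,o=wrist("w4",["hub"])
H,S,V=hsv(im)
g=(S>70)&(H>45)&(H<95)
measure(k,g,.556,.140,[(.004,.048),(.012,.048)],"flange")
measure(k,g|(S<45),.556,.140,[(.004,.048),(.012,.048),(.041,.033)],"all")
# bore hole at the top recess floor z=.036 r=.016
cv2.imwrite("pics/w4c.png",cv2.resize(im[110:270,215:415],(750,600),interpolation=cv2.INTER_CUBIC)[:,:,::-1])
for z,r in [(.041,.026),(.036,.016),(.041,.033)]: print(z,r,cv2.boundingRect(np.array([proj(k,p) for p in circ(.556,.140,z,r)]).astype(np.float32)))
E
```

```text
t 9.05 tcp [0.5543 0.1407 0.2927] rot [ 1.     0.001 -0.002 -0.   ] cam [0.638 0.141 0.433]
hub [0.554 0.141 0.005] 0.8 [315. 192.]
hub [ 0.43   0.025 -0.003] 0.26 [416. 298.]
flange xy 0.5541 0.1384 area ratio 0.98 box (271, 145, 94, 94) (270, 144, 95, 95)
all xy 0.554 0.1384 area ratio 0.989 box (271, 145, 94, 94) (270, 144, 95, 95)
0.041 0.026 (288, 170, 56, 54)
0.036 0.016 (299, 179, 34, 34)
0.041 0.033 (281, 162, 70, 69)
```

View pics/w4c.png

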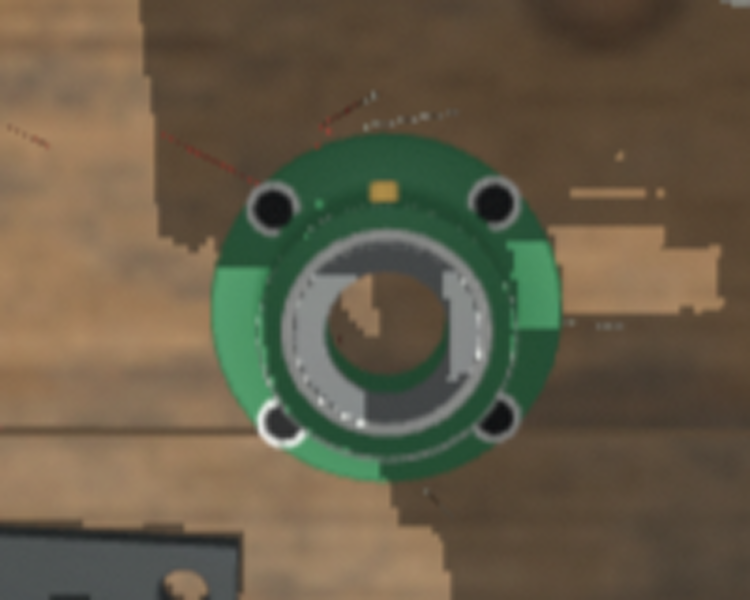

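The hub is at (0.554, 0.1384): flange box (271,145,94,94) against the model's 95. The bore is centred near (317,196).

Request:
{"fn": "apply_moves", "kwargs": {"series": [{"offset":[0,-0.2,-5],"rot":[0,0,0]},{"offset":[0,-0.2,-10],"rot":[0,0,0]},{"offset":[0,-0.2,-15],"rot":[0,0,0]},{"offset":[0,-0.2,-19],"rot":[0,0,0]},{"offset":[0,-0.2,-22],"rot":[0,0,0]},{"offset":[0,-0.2,-24.3],"rot":[0,0,0]},{"offset":[0,-0.2,-24.3],"rot":[0,0,0]},{"offset":[0,-0.2,-24.3],"rot":[0,0,0]}]}}

```text
time: 9.95
position: [0.5556, 0.1391, 0.0518]
tool_rot: [1.0, 0.001, -0.0, -0.0]
ft_force: [0.2, -0.4, 0.1]
grip_width: 0.0869
grip_force: 0.0
```

Request:
{"fn": "apply_moves", "kwargs": {"series": [{"offset":[0,0,0],"rot":[0,0,0]},{"offset":[0,0,0],"rot":[0,0,0]},{"offset":[0,0,0],"rot":[0,0,0]},{"offset":[0,0,0],"rot":[0,0,0]},{"offset":[0,0,0],"rot":[0,0,0]},{"offset":[0,0,0],"rot":[0,0,0]}], "hand": 0.6, "newtons": 40}}

```text
time: 10.55
position: [0.5567, 0.1386, 0.0527]
tool_rot: [1.0, 0.001, 0.001, -0.0]
ft_force: [-0.5, 1.2, 6.2]
grip_width: 0.0648
grip_force: 40.0
```

Request:
{"fn": "apply_moves", "kwargs": {"series": [{"offset":[0,0,2],"rot":[0,0,0]},{"offset":[0,0,6],"rot":[0,0,0]},{"offset":[0,0,11],"rot":[0,0,0]},{"offset":[0,0,15],"rot":[0,0,0]},{"offset":[0,0,18],"rot":[0,0,0]},{"offset":[-3,2.5,18],"rot":[0,0,0]},{"offset":[-6,5,18],"rot":[0,0,0]},{"offset":[-9,7.5,18],"rot":[0,0,0]},{"offset":[-11,9,18],"rot":[0,0,0]},{"offset":[-11.5,9.4,18],"rot":[0,0,0]},{"offset":[-11.5,9.4,18],"rot":[0,0,0]},{"offset":[-11.5,9.4,18],"rot":[0,0,0]},{"offset":[-11.5,9.4,18],"rot":[0,0,0]}]}}

```text
time: 11.85
position: [0.4422, 0.2317, 0.2314]
tool_rot: [1.0, 0.0, 0.0, 0.0]
ft_force: [0.2, -0.1, -7.3]
grip_width: 0.0649
grip_force: 40.0
```

```bash
python3 - <<'E'
from look import *
im,k,o=wrist("w5")
print(o["ft_force"],o["grip_width"])
x,y,z=o["position"]; u=z-.052
for n,zz,r in [("rim",.041,.033),("mouth",.041,.026),("bore",.036,.016),("flange",.012,.048)]: print(n,cv2.boundingRect(np.array([proj(k,p) for p in circ(x,y,u+zz,r)]).astype(np.float32)))
E
```

```text
t 11.85 tcp [0.4422 0.2317 0.2314] rot [1. 0. 0. 0.] cam [0.525 0.232 0.372]
[ 0.19179207 -0.08339961 -7.30596579] 0.06488798310103504
rim (233, 245, 164, 147)
mouth (250, 263, 130, 116)
bore (276, 281, 78, 70)
flange (212, 192, 205, 189)
```

View pics/w5.png

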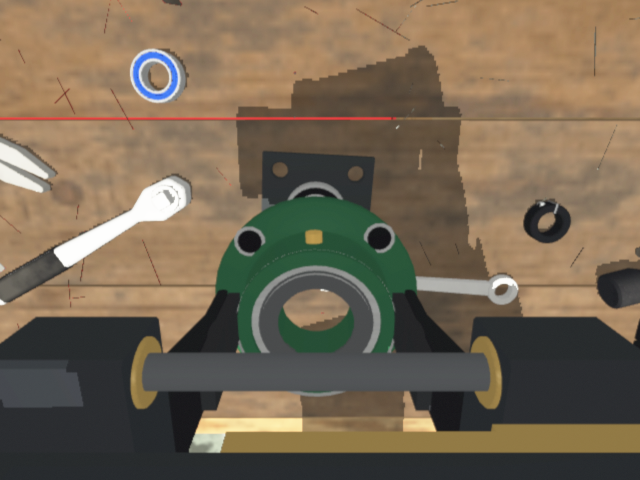

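The flange of the held hub spans columns 217–416 and its mouth ring tops out at (315,266). It is level and within about 1 mm of the model. I'll lower it and watch the force.

Request:
{"fn": "apply_moves", "kwargs": {"series": [{"offset":[0.05,0,-4],"rot":[0,0,0]},{"offset":[0.05,0,-8],"rot":[0,0,0]},{"offset":[0.05,0,-10.5],"rot":[0,0,0]},{"offset":[0.05,0,-12],"rot":[0,0,0]},{"offset":[0.05,0,-13],"rot":[0,0,0]},{"offset":[0.05,0,-13],"rot":[0,0,0]},{"offset":[0.05,0,-13],"rot":[0,0,0]}]}}

```text
time: 12.6
position: [0.4425, 0.2323, 0.1019]
tool_rot: [1.0, 0.0, 0.001, -0.0]
ft_force: [-0.2, 0.3, -6.4]
grip_width: 0.0646
grip_force: 40.0
```

Request:
{"fn": "apply_moves", "kwargs": {"series": [{"offset":[0,0,-0.4],"rot":[0,0,0]},{"offset":[0,0,-0.8],"rot":[0,0,0]},{"offset":[0,0,-1.0],"rot":[0,0,0]},{"offset":[0,0,-1.0],"rot":[0,0,0]},{"offset":[0,0,-1.0],"rot":[0,0,0]}]}}

```text
time: 13.1
position: [0.4415, 0.2324, 0.0916]
tool_rot: [1.0, 0.001, 0.0, -0.0]
ft_force: [-0.2, -0.2, -6.4]
grip_width: 0.0645
grip_force: 40.0
```

Request:
{"fn": "apply_moves", "kwargs": {"series": [{"offset":[0,0,-0.3],"rot":[0,0,0]},{"offset":[0,0,-0.6],"rot":[0,0,0]},{"offset":[0,0,-0.9],"rot":[0,0,0]},{"offset":[0,0,-1.1],"rot":[0,0,0]},{"offset":[0,0,-1.1],"rot":[0,0,0]},{"offset":[0,0,-1.1],"rot":[0,0,0]}]}}

```text
time: 13.7
position: [0.4417, 0.2323, 0.0805]
tool_rot: [1.0, 0.001, 0.0, -0.0]
ft_force: [-0.1, 0.6, -6.3]
grip_width: 0.0646
grip_force: 40.0
```

Request:
{"fn": "apply_moves", "kwargs": {"series": [{"offset":[0,0,-0.2],"rot":[0,0,0]},{"offset":[0,0,-0.4],"rot":[0,0,0]},{"offset":[0,0,-0.5],"rot":[0,0,0]},{"offset":[0,0,-0.5],"rot":[0,0,0]},{"offset":[0,0,-0.5],"rot":[0,0,0]}]}}

```text
time: 14.2
position: [0.4417, 0.2323, 0.0755]
tool_rot: [1.0, 0.001, 0.0, -0.0]
ft_force: [0.2, -0.3, -6.0]
grip_width: 0.0647
grip_force: 40.0
```

Request:
{"fn": "apply_moves", "kwargs": {"series": [{"offset":[0,0,0],"rot":[0,0,0]},{"offset":[0,0,0],"rot":[0,0,0]},{"offset":[0,0,0],"rot":[0,0,0]},{"offset":[0,0,0],"rot":[0,0,0]},{"offset":[0,0,4],"rot":[0,0,0]},{"offset":[0,0,9],"rot":[0,0,0]},{"offset":[0,0,14],"rot":[0,0,0]},{"offset":[0,0,19],"rot":[0,0,0]},{"offset":[0,0,21.9],"rot":[0,0,0]},{"offset":[0,0,21.9],"rot":[0,0,0]},{"offset":[0,0,21.9],"rot":[0,0,0]}], "hand": 1}}

```text
time: 15.3
position: [0.4413, 0.2323, 0.2951]
tool_rot: [1.0, 0.001, 0.001, -0.0]
ft_force: [0.1, -0.2, -1.5]
grip_width: 0.0868
grip_force: 0.0
```

```bash
python3 - <<'E'
from look import *
im,k,o=wrist("w6")
H,S,V=hsv(im); g=(S>70)&(H>45)&(H<95)
for u in (.022,.026,.032): measure(k,g,.441,.232,[(u+.004,.048),(u+.012,.048)],f"flange {u}")
print(cv2.boundingRect(np.array([proj(k,p) for p in circ(.441,.232,.022+.041,.026)]).astype(np.float32)))
cv2.imwrite("pics/w6c.png",cv2.resize(im[110:270,215:415],(750,600),interpolation=cv2.INTER_CUBIC)[:,:,::-1])
E
```

```text
t 15.3 tcp [0.4413 0.2323 0.2951] rot [ 1.     0.001  0.001 -0.   ] cam [0.524 0.232 0.436]
flange 0.022 xy 0.4393 0.2318 area ratio 0.987 box (267, 151, 98, 97) (266, 150, 99, 98)
flange 0.026 xy 0.4401 0.2318 area ratio 0.967 box (267, 151, 98, 97) (266, 149, 100, 99)
flange 0.032 xy 0.4413 0.2318 area ratio 0.938 box (267, 151, 98, 97) (265, 148, 102, 101)
(287, 176, 58, 57)
```

View pics/w6c.png

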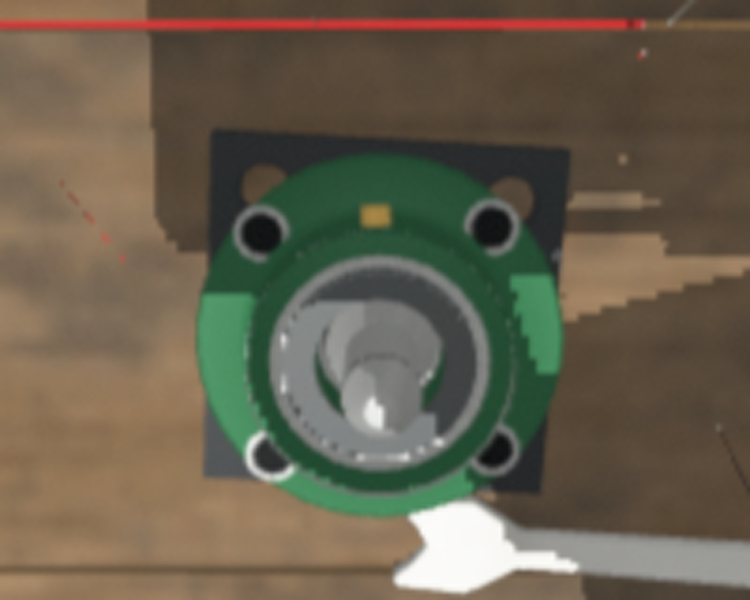

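The hub flange size matches home height (ratio 0.987, as it read on the bench). It lies concentric and flat with the spindle through it. Next is the small bearing.

Request:
{"fn": "apply_moves", "kwargs": {"series": [{"offset":[3,3.5,0],"rot":[0,0,0]},{"offset":[6,7,0],"rot":[0,0,0]},{"offset":[9,10.5,0],"rot":[0,0,0]},{"offset":[10.95,12.8,0],"rot":[0,0,0]},{"offset":[10.95,12.8,0],"rot":[0,0,0]},{"offset":[10.95,12.8,0],"rot":[0,0,0]},{"offset":[10.95,12.8,0],"rot":[0,0,0]}], "hand": 0.7}}

```text
time: 16.05
position: [0.5496, 0.3592, 0.2928]
tool_rot: [1.0, 0.001, -0.002, 0.001]
ft_force: [-0.6, -1.0, 0.4]
grip_width: 0.0611
grip_force: 0.0
```

```bash
python3 - <<'E'
from look import *
im,k,o=wrist("w7",["small_bearing"])
H,S,V=hsv(im)
measure(k,(S<60)|((H>100)&(H<125)&(S>100)),.551,.36,cyl(40,15),"small")
E
```

```text
t 16.05 tcp [0.5496 0.3592 0.2928] rot [ 1.     0.001 -0.002  0.001] cam [0.633 0.359 0.433]
small_bearing [ 0.552  0.359 -0.004] 0.92 [315. 188.]
small_bearing [ 0.43   0.025 -0.002] 0.69 [608. 295.]
small xy 0.5507 0.359 area ratio 1.018 box (295, 171, 41, 42) (295, 171, 40, 42)
```

Request:
{"fn": "apply_moves", "kwargs": {"series": [{"offset":[0,-0.05,-5],"rot":[0,0,0]},{"offset":[0,-0.05,-10],"rot":[0,0,0]},{"offset":[0,-0.05,-15],"rot":[0,0,0]},{"offset":[0,-0.05,-20],"rot":[0,0,0]},{"offset":[0,-0.05,-24],"rot":[0,0,0]},{"offset":[0,-0.05,-26],"rot":[0,0,0]},{"offset":[0,-0.05,-26.6],"rot":[0,0,0]},{"offset":[0,-0.05,-26.6],"rot":[0,0,0]},{"offset":[0,-0.05,-26.6],"rot":[0,0,0]}]}}

```text
time: 17.05
position: [0.5522, 0.3601, 0.0304]
tool_rot: [1.0, 0.001, 0.001, -0.001]
ft_force: [1.3, -0.4, 0.4]
grip_width: 0.0612
grip_force: 0.0
```

Request:
{"fn": "apply_moves", "kwargs": {"series": [{"offset":[0,0,0],"rot":[0,0,0]},{"offset":[0,0,0],"rot":[0,0,0]},{"offset":[0,0,0],"rot":[0,0,0]},{"offset":[0,0,0],"rot":[0,0,0]},{"offset":[0,0,0],"rot":[0,0,0]},{"offset":[0,0,0],"rot":[0,0,0]}], "hand": 0.3, "newtons": 20}}

```text
time: 17.65
position: [0.5514, 0.36, 0.0293]
tool_rot: [1.0, 0.001, 0.0, -0.0]
ft_force: [-0.9, -0.5, 5.9]
grip_width: 0.0388
grip_force: 20.0
```

Request:
{"fn": "apply_moves", "kwargs": {"series": [{"offset":[0,0,2],"rot":[0,0,0]},{"offset":[0,0,6],"rot":[0,0,0]},{"offset":[0,0,11],"rot":[0,0,0]},{"offset":[0,0,16],"rot":[0,0,0]},{"offset":[0,0,20],"rot":[0,0,0]},{"offset":[-3,-3.5,20],"rot":[0,0,0]},{"offset":[-6,-7,20],"rot":[0,0,0]},{"offset":[-9,-10.5,20],"rot":[0,0,0]},{"offset":[-10.9,-12.6,20],"rot":[0,0,0]},{"offset":[-10.95,-12.75,20],"rot":[0,0,0]},{"offset":[-10.95,-12.75,20],"rot":[0,0,0]},{"offset":[-10.95,-12.75,20],"rot":[0,0,0]},{"offset":[-10.95,-12.75,20],"rot":[0,0,0]}]}}

```text
time: 18.95
position: [0.4427, 0.2331, 0.2285]
tool_rot: [1.0, 0.001, 0.001, -0.0]
ft_force: [-0.4, 0.2, -1.3]
grip_width: 0.039
grip_force: 20.0
```

```bash
python3 - <<'E'
from look import *
im,k,o=wrist("w8"); x,y,z=o["position"]; H,S,V=hsv(im)
h=np.array(model_sil(k,x,y,cyl(40,15,z-.029))); b=cv2.boundingRect(h); print("model",b)
c=b[0]+b[2]//2
print([(r,int(V[r,c]),int(S[r,c])) for r in range(b[1]-4,b[1]+14,2)])
bl=((H>100)&(H<125)&(S>100)); bl[:b[1]]=0; ys,xs=np.nonzero(bl[:,b[0]:b[0]+b[2]]); print("blue cols",xs.min()+b[0],xs.max()+b[0],"top",ys.min())
q=np.array([proj(k,p) for p in circ(x,y,z-.029+.015,.0165)]); print("model blue(r16.5)",cv2.boundingRect(q.astype(np.float32)))
E
```

```text
t 18.95 tcp [0.4427 0.2331 0.2285] rot [ 1.     0.001  0.001 -0.   ] cam [0.525 0.233 0.369]
model (266, 261, 98, 101)
[(257, 150, 3), (259, 144, 7), (261, 100, 66), (263, 85, 117), (265, 122, 13), (267, 132, 6), (269, 135, 6), (271, 135, 6), (273, 130, 4)]
blue cols 273 358 top 282
model blue(r16.5) (275, 282, 80, 73)
```

Request:
{"fn": "apply_moves", "kwargs": {"series": [{"offset":[0,0,-4],"rot":[0,0,0]},{"offset":[0,0,-7],"rot":[0,0,0]},{"offset":[0,0,-9],"rot":[0,0,0]},{"offset":[0,0,-10.5],"rot":[0,0,0]},{"offset":[0,0,-11.5],"rot":[0,0,0]},{"offset":[0,0,-11.5],"rot":[0,0,0]},{"offset":[0,0,-11.5],"rot":[0,0,0]}]}}

```text
time: 19.7
position: [0.4421, 0.2326, 0.1137]
tool_rot: [1.0, 0.001, 0.0, -0.0]
ft_force: [0.3, -0.3, -1.1]
grip_width: 0.0385
grip_force: 20.0
```

Request:
{"fn": "apply_moves", "kwargs": {"series": [{"offset":[0,0,-0.6],"rot":[0,0,0]},{"offset":[0,0,-1.2],"rot":[0,0,0]},{"offset":[0,0,-1.8],"rot":[0,0,0]},{"offset":[0,0,-2.0],"rot":[0,0,0]},{"offset":[0,0,-2.0],"rot":[0,0,0]},{"offset":[0,0,-2.0],"rot":[0,0,0]}]}}

```text
time: 20.3
position: [0.4416, 0.2323, 0.0935]
tool_rot: [1.0, 0.001, 0.0, -0.0]
ft_force: [0.8, -0.7, -0.5]
grip_width: 0.039
grip_force: 20.0
```

Request:
{"fn": "apply_moves", "kwargs": {"series": [{"offset":[0,0,-0.2],"rot":[0,0,0]},{"offset":[0,0,-0.4],"rot":[0,0,0]},{"offset":[0,0,-0.55],"rot":[0,0,0]},{"offset":[0,0,-0.55],"rot":[0,0,0]},{"offset":[0,0,-0.55],"rot":[0,0,0]}]}}

```text
time: 20.8
position: [0.4415, 0.2323, 0.088]
tool_rot: [1.0, 0.001, -0.0, 0.0]
ft_force: [0.4, -0.1, -0.1]
grip_width: 0.039
grip_force: 20.0
```

Request:
{"fn": "apply_moves", "kwargs": {"series": [{"offset":[0,0,0],"rot":[0,0,0]},{"offset":[0,0,0],"rot":[0,0,0]},{"offset":[0,0,0],"rot":[0,0,0]},{"offset":[0,0,0],"rot":[0,0,0]},{"offset":[0,0,4],"rot":[0,0,0]},{"offset":[0,0,9],"rot":[0,0,0]},{"offset":[0,0,14],"rot":[0,0,0]},{"offset":[0,0,19],"rot":[0,0,0]},{"offset":[0,0,20.65],"rot":[0,0,0]},{"offset":[0,0,20.65],"rot":[0,0,0]},{"offset":[0,0,20.65],"rot":[0,0,0]}], "hand": 0.7}}

```text
time: 21.9
position: [0.4408, 0.2321, 0.2939]
tool_rot: [1.0, 0.001, -0.001, 0.0]
ft_force: [-0.6, -0.4, -1.2]
grip_width: 0.0608
grip_force: 0.0
```

```bash
python3 - <<'E'
from look import *
im,k,o=wrist("w9"); H,S,V=hsv(im)
for u in (.058,.063): print(u,"blue r16.5", cv2.boundingRect(np.array([proj(k,p) for p in circ(.441,.232,u+.015,.0165)]).astype(np.float32)))
bl=(H>100)&(H<125)&(S>100); measure(k,bl,.441,.232,[(.073,.0165)],"blue")
cv2.imwrite("pics/w9c.png",cv2.resize(im[110:270,215:415],(750,600),interpolation=cv2.INTER_CUBIC)[:,:,::-1])
E
```

```text
t 21.9 tcp [0.4408 0.2321 0.2939] rot [ 1.     0.001 -0.001  0.   ] cam [0.524 0.232 0.435]
0.058 blue r16.5 (296, 188, 38, 38)
0.063 blue r16.5 (296, 189, 39, 38)
blue xy 0.4409 0.2318 area ratio 1.115 box (296, 188, 40, 39) (296, 188, 39, 38)
```

View pics/w9c.png

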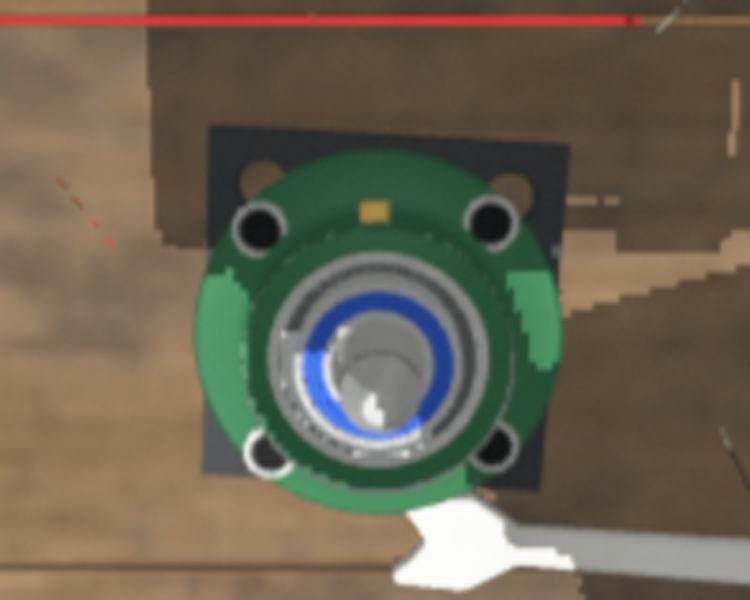

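The blue bearing is centred on the spindle at crop (378,365), inside the hub's recess. Next is the washer.

Request:
{"fn": "apply_moves", "kwargs": {"series": [{"offset":[1.5,-4.5,0],"rot":[0,0,0]},{"offset":[3,-9,0],"rot":[0,0,0]},{"offset":[4.5,-13.5,0],"rot":[0,0,0]},{"offset":[6,-18,0],"rot":[0,0,0]},{"offset":[7.5,-22.5,0],"rot":[0,0,0]},{"offset":[9,-27,0],"rot":[0,0,0]},{"offset":[10.5,-31,0],"rot":[0,0,0]},{"offset":[10.65,-32.2,0],"rot":[0,0,0]},{"offset":[10.65,-32.2,0],"rot":[0,0,0]},{"offset":[10.65,-32.2,0],"rot":[0,0,0]},{"offset":[10.65,-32.2,0],"rot":[0,0,0]}]}}

```text
time: 23.05
position: [0.547, -0.0878, 0.2937]
tool_rot: [1.0, 0.002, -0.001, -0.001]
ft_force: [-0.5, 0.8, 0.4]
grip_width: 0.0607
grip_force: 0.0
```

```bash
python3 - <<'E'
from look import *
im,k,o=wrist("w10",["washer"]); H,S,V=hsv(im)
measure(k,(S>105)&(V>90)&(H>18)&(H<40),.548,-.09,cyl(38,8),"washer")
E
```

```text
t 23.05 tcp [ 0.547  -0.0878  0.2937] rot [ 1.     0.002 -0.001 -0.001] cam [ 0.63  -0.088  0.434]
washer [ 0.547 -0.088  0.   ] 0.87 [316. 191.]
washer xy 0.5468 -0.0906 area ratio 1.007 box (300, 174, 38, 38) (299, 173, 38, 39)
```

Request:
{"fn": "apply_moves", "kwargs": {"series": [{"offset":[-0.05,-0.15,-5],"rot":[0,0,0]},{"offset":[-0.05,-0.15,-10],"rot":[0,0,0]},{"offset":[-0.05,-0.15,-15],"rot":[0,0,0]},{"offset":[-0.05,-0.15,-20],"rot":[0,0,0]},{"offset":[-0.05,-0.15,-24],"rot":[0,0,0]},{"offset":[-0.05,-0.15,-26],"rot":[0,0,0]},{"offset":[-0.05,-0.15,-27],"rot":[0,0,0]},{"offset":[-0.05,-0.15,-27],"rot":[0,0,0]},{"offset":[-0.05,-0.15,-27],"rot":[0,0,0]}]}}

```text
time: 24.05
position: [0.5484, -0.0909, 0.0254]
tool_rot: [1.0, 0.001, 0.001, 0.0]
ft_force: [-0.0, 0.6, 0.3]
grip_width: 0.0611
grip_force: 0.0
```

Request:
{"fn": "apply_moves", "kwargs": {"series": [{"offset":[0,0,0],"rot":[0,0,0]},{"offset":[0,0,0],"rot":[0,0,0]},{"offset":[0,0,0],"rot":[0,0,0]},{"offset":[0,0,0],"rot":[0,0,0]},{"offset":[0,0,0],"rot":[0,0,0]},{"offset":[0,0,0],"rot":[0,0,0]}], "hand": 0.3, "newtons": 20}}

```text
time: 24.65
position: [0.5477, -0.0913, 0.025]
tool_rot: [1.0, 0.001, 0.0, 0.0]
ft_force: [0.1, -0.4, 4.4]
grip_width: 0.037
grip_force: 20.0
```

Request:
{"fn": "apply_moves", "kwargs": {"series": [{"offset":[0,0,2],"rot":[0,0,0]},{"offset":[0,0,6],"rot":[0,0,0]},{"offset":[0,0,11],"rot":[0,0,0]},{"offset":[0,0,16],"rot":[0,0,0]},{"offset":[0,0,20],"rot":[0,0,0]},{"offset":[-1.5,4.5,20],"rot":[0,0,0]},{"offset":[-3,9,20],"rot":[0,0,0]},{"offset":[-4.5,13.5,20],"rot":[0,0,0]},{"offset":[-6,18,20],"rot":[0,0,0]},{"offset":[-7.5,22.5,20],"rot":[0,0,0]},{"offset":[-9,27,20],"rot":[0,0,0]},{"offset":[-10.4,31,20],"rot":[0,0,0]},{"offset":[-10.6,32.35,20],"rot":[0,0,0]},{"offset":[-10.6,32.35,20],"rot":[0,0,0]},{"offset":[-10.6,32.35,20],"rot":[0,0,0]},{"offset":[-10.6,32.35,20],"rot":[0,0,0]}]}}

```text
time: 26.25
position: [0.4422, 0.231, 0.2244]
tool_rot: [1.0, -0.0, -0.0, 0.0]
ft_force: [-0.5, -0.3, -0.6]
grip_width: 0.037
grip_force: 20.0
```

```bash
python3 - <<'E'
from look import *
im,k,o=wrist("w11"); x,y,z=o["position"]; H,S,V=hsv(im); u=z-.025
m=(S>105)&(V>70)&(H>18)&(H<40); m[:235]=0; m[352:]=0; m[:,:240]=0; m[:,400:]=0
n,L,St,C=cv2.connectedComponentsWithStats(m.astype(np.uint8)); i=1+np.argmax(St[1:,4]); print("washer seen",St[i])
print("model",cv2.boundingRect(model_sil(k,x,y,cyl(38,8,u))))
E
```

```text
t 26.25 tcp [0.4422 0.231  0.2244] rot [ 1. -0. -0.  0.] cam [0.525 0.231 0.365]
washer seen [ 271  272   90   80 4578]
model (269, 267, 92, 89)
```

Request:
{"fn": "apply_moves", "kwargs": {"series": [{"offset":[0.05,0,-4],"rot":[0,0,0]},{"offset":[0.05,0,-7],"rot":[0,0,0]},{"offset":[0.05,0,-8.5],"rot":[0,0,0]},{"offset":[0.05,0,-9.5],"rot":[0,0,0]},{"offset":[0.05,0,-10.5],"rot":[0,0,0]},{"offset":[0.05,0,-10.5],"rot":[0,0,0]},{"offset":[0.05,0,-10.5],"rot":[0,0,0]}]}}

```text
time: 27.0
position: [0.4426, 0.2322, 0.1199]
tool_rot: [1.0, 0.001, 0.0, -0.0]
ft_force: [0.7, 0.1, -0.2]
grip_width: 0.0365
grip_force: 20.0
```

Request:
{"fn": "apply_moves", "kwargs": {"series": [{"offset":[0,0,-0.6],"rot":[0,0,0]},{"offset":[0,0,-1.2],"rot":[0,0,0]},{"offset":[0,0,-1.8],"rot":[0,0,0]},{"offset":[0,0,-2.1],"rot":[0,0,0]},{"offset":[0,0,-2.1],"rot":[0,0,0]},{"offset":[0,0,-2.1],"rot":[0,0,0]}]}}

```text
time: 27.6
position: [0.442, 0.2323, 0.0984]
tool_rot: [1.0, 0.001, -0.0, 0.0]
ft_force: [0.4, 0.6, -0.8]
grip_width: 0.037
grip_force: 20.0
```

Request:
{"fn": "apply_moves", "kwargs": {"series": [{"offset":[0,0,0],"rot":[0,0,0]},{"offset":[0,0,0],"rot":[0,0,0]},{"offset":[0,0,0],"rot":[0,0,0]},{"offset":[0,0,0],"rot":[0,0,0]},{"offset":[0,0,4],"rot":[0,0,0]},{"offset":[0,0,9],"rot":[0,0,0]},{"offset":[0,0,14],"rot":[0,0,0]},{"offset":[0,0,19],"rot":[0,0,0]},{"offset":[0,0,19.6],"rot":[0,0,0]},{"offset":[0,0,19.6],"rot":[0,0,0]},{"offset":[0,0,19.6],"rot":[0,0,0]}], "hand": 0.7}}

```text
time: 28.7
position: [0.4408, 0.232, 0.2932]
tool_rot: [1.0, 0.001, -0.001, 0.0]
ft_force: [-0.6, 0.3, -0.4]
grip_width: 0.0609
grip_force: 0.0
```

```bash
python3 - <<'E'
from look import *
im,k,o=wrist("w12"); H,S,V=hsv(im)
m=(S>105)&(V>70)&(H>18)&(H<40)
for u in (.073,.078): measure(k,m,.441,.232,cyl(38,8,u),f"washer {u}")
E
```

```text
t 28.7 tcp [0.4408 0.232  0.2932] rot [ 1.     0.001 -0.001  0.   ] cam [0.524 0.232 0.434]
washer 0.073 xy 0.4408 0.2319 area ratio 0.944 box (294, 187, 43, 43) (293, 185, 45, 46)
washer 0.078 xy 0.4419 0.2319 area ratio 0.917 box (294, 187, 43, 43) (292, 185, 46, 46)
```

The washer's outline centre is on the spindle at (0.4408, 0.2319) at home height. Last is the collar.

Request:
{"fn": "apply_moves", "kwargs": {"series": [{"offset":[0,-4.5,0],"rot":[0,0,0]},{"offset":[-0.4,-9,0],"rot":[0,0,0]},{"offset":[-0.8,-13.5,0],"rot":[0,0,0]},{"offset":[-1.2,-18,0],"rot":[0,0,0]},{"offset":[-1.2,-20.9,0],"rot":[0,0,0]},{"offset":[-1.2,-20.9,0],"rot":[0,0,0]},{"offset":[-1.2,-20.9,0],"rot":[0,0,0]},{"offset":[-1.2,-20.9,0],"rot":[0,0,0]}]}}

```text
time: 29.55
position: [0.4294, 0.0242, 0.2935]
tool_rot: [1.0, 0.001, -0.001, -0.001]
ft_force: [0.4, -0.3, -0.8]
grip_width: 0.0612
grip_force: 0.0
```

```bash
python3 - <<'E'
from look import *
im,k,o=wrist("w13",["collar"]); H,S,V=hsv(im)
for t in (50,62): 
    m=(V<t); m[270:]=0; measure(k,m,.43,.023,cyl(36,14),f"collar {t}")
cv2.imwrite("pics/w13c.png",cv2.resize(im[130:260,245:395],(692,600),interpolation=cv2.INTER_CUBIC)[:,:,::-1])
E
```

```text
t 29.55 tcp [0.4294 0.0242 0.2935] rot [ 1.     0.001 -0.001 -0.001] cam [0.512 0.024 0.434]
collar [ 0.431  0.026 -0.   ] 0.91 [313. 190.]
collar 50 xy 0.4287 0.0236 area ratio 0.917 box (299, 176, 35, 36) (298, 174, 36, 38)
collar 62 xy 0.4287 0.0235 area ratio 0.948 box (299, 176, 35, 36) (298, 174, 36, 39)
```

View pics/w13c.png

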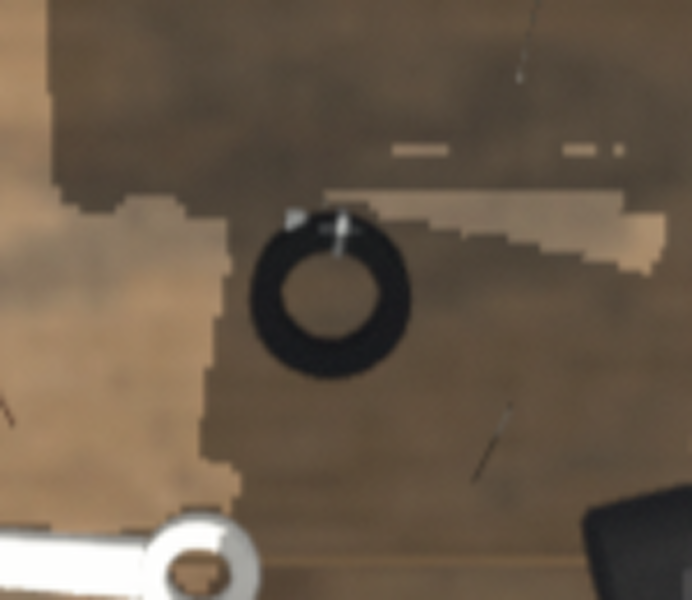

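Request:
{"fn": "apply_moves", "kwargs": {"series": [{"offset":[0,-0.05,-5],"rot":[0,0,0]},{"offset":[0,-0.05,-10],"rot":[0,0,0]},{"offset":[0,-0.05,-15],"rot":[0,0,0]},{"offset":[0,-0.05,-20],"rot":[0,0,0]},{"offset":[0,-0.05,-24],"rot":[0,0,0]},{"offset":[0,-0.05,-26],"rot":[0,0,0]},{"offset":[0,-0.05,-26.8],"rot":[0,0,0]},{"offset":[0,-0.05,-26.8],"rot":[0,0,0]},{"offset":[0,-0.05,-26.8],"rot":[0,0,0]}]}}

```text
time: 30.55
position: [0.4306, 0.0232, 0.0272]
tool_rot: [1.0, 0.001, 0.001, 0.0]
ft_force: [0.2, -0.9, 0.5]
grip_width: 0.0609
grip_force: 0.0
```

Request:
{"fn": "apply_moves", "kwargs": {"series": [{"offset":[0,0,0],"rot":[0,0,0]},{"offset":[0,0,0],"rot":[0,0,0]},{"offset":[0,0,0],"rot":[0,0,0]},{"offset":[0,0,0],"rot":[0,0,0]},{"offset":[0,0,0],"rot":[0,0,0]},{"offset":[0,0,0],"rot":[0,0,0]}], "hand": 0.3, "newtons": 20}}

```text
time: 31.15
position: [0.4303, 0.0227, 0.027]
tool_rot: [1.0, 0.001, 0.0, 0.0]
ft_force: [0.3, -0.3, 5.5]
grip_width: 0.0347
grip_force: 20.0
```

Request:
{"fn": "apply_moves", "kwargs": {"series": [{"offset":[0,0,2],"rot":[0,0,0]},{"offset":[0,0,6],"rot":[0,0,0]},{"offset":[0,0,11],"rot":[0,0,0]},{"offset":[0,0,16],"rot":[0,0,0]},{"offset":[0,0,20.8],"rot":[0,0,0]},{"offset":[0,4.5,20.8],"rot":[0,0,0]},{"offset":[0.4,9,20.8],"rot":[0,0,0]},{"offset":[0.8,13.5,20.8],"rot":[0,0,0]},{"offset":[1.2,18,20.8],"rot":[0,0,0]},{"offset":[1.2,20.95,20.8],"rot":[0,0,0]},{"offset":[1.2,20.95,20.8],"rot":[0,0,0]},{"offset":[1.2,20.95,20.8],"rot":[0,0,0]},{"offset":[1.2,20.95,20.8],"rot":[0,0,0]}]}}

```text
time: 32.45
position: [0.4415, 0.2314, 0.2342]
tool_rot: [1.0, 0.0, -0.001, 0.0]
ft_force: [-0.2, -0.6, -0.3]
grip_width: 0.0345
grip_force: 20.0
```

```bash
python3 - <<'E'
from look import *
im,k,o=wrist("w14"); x,y,z=o["position"]; H,S,V=hsv(im); u=z-.027
b=cv2.boundingRect(model_sil(k,x,y,cyl(36,14,u))); print("model",b)
c=b[0]+b[2]//2
for cc in (c-15,c,c+15): print(cc,[(r,int(V[r,cc]),int(S[r,cc])) for r in range(b[1]-6,b[1]+16,2)])
print("bore model",cv2.boundingRect(np.array([proj(k,p) for p in circ(x,y,u+.014,.0108)]).astype(np.float32)))
r=b[1]+45; row=V[r,b[0]-5:b[0]+b[2]+5]; print("row",r,"from",b[0]-5,row.tolist())
E
```

```text
t 32.45 tcp [0.4415 0.2314 0.2342] rot [ 1.     0.    -0.001  0.   ] cam [0.524 0.231 0.375]
model (271, 267, 88, 92)
300 [(261, 117, 37), (263, 157, 107), (265, 164, 123), (267, 147, 75), (269, 175, 90), (271, 173, 90), (273, 172, 90), (275, 134, 84), (277, 138, 6), (279, 147, 5), (281, 149, 7)]
315 [(261, 86, 133), (263, 121, 82), (265, 153, 82), (267, 162, 126), (269, 144, 69), (271, 167, 89), (273, 51, 60), (275, 28, 18), (277, 27, 19), (279, 28, 27), (281, 26, 20)]
330 [(261, 127, 46), (263, 159, 117), (265, 164, 121), (267, 244, 8), (269, 254, 0), (271, 254, 0), (273, 254, 0), (275, 184, 7), (277, 28, 27), (279, 29, 26), (281, 27, 38)]
bore model (288, 296, 54, 48)
row 312 from 266 [38, 38, 38, 38, 39, 37, 38, 35, 31, 27, 27, 31, 29, 30, 27, 29, 31, 29, 30, 29, 31, 29, 28, 29, 29, 30, 67, 133, 166, 174, 174, 173, 171, 173, 174, 174, 175, 176, 176, 174, 174, 173, 174, 174, 174, 175, 176, 176, 175, 174, 173, 174, 174, 173, 174, 173, 173, 173, 172, 171, 171, 171, 170, 168, 167, 166, 165, 168, 169, 171, 172, 168, 145, 82, 35, 29, 28, 29, 29, 30, 29, 30, 29, 29, 31, 30, 28, 30, 30, 30, 27, 30, 35, 38, 38, 38, 39, 39]
```

Request:
{"fn": "apply_moves", "kwargs": {"series": [{"offset":[0.04,0,-4],"rot":[0,0,0]},{"offset":[0.04,0,-7],"rot":[0,0,0]},{"offset":[0.04,0,-8.5],"rot":[0,0,0]},{"offset":[0.04,0,-9.5],"rot":[0,0,0]},{"offset":[0.04,0,-10.5],"rot":[0,0,0]},{"offset":[0.04,0,-10.5],"rot":[0,0,0]},{"offset":[0.04,0,-10.5],"rot":[0,0,0]}]}}

```text
time: 33.2
position: [0.4429, 0.2322, 0.13]
tool_rot: [1.0, 0.001, 0.0, -0.0]
ft_force: [0.7, -0.7, -0.8]
grip_width: 0.0354
grip_force: 20.0
```

Request:
{"fn": "apply_moves", "kwargs": {"series": [{"offset":[0,0,-0.5],"rot":[0,0,0]},{"offset":[0,0,-1.0],"rot":[0,0,0]},{"offset":[0,0,-1.5],"rot":[0,0,0]},{"offset":[0,0,-2.1],"rot":[0,0,0]},{"offset":[0,0,-2.1],"rot":[0,0,0]},{"offset":[0,0,-2.1],"rot":[0,0,0]}]}}

```text
time: 33.8
position: [0.4423, 0.2323, 0.1082]
tool_rot: [1.0, 0.001, -0.0, 0.0]
ft_force: [-0.3, 0.2, -1.2]
grip_width: 0.0346
grip_force: 20.0
```

Release, rise, and back off clear for a check with the wrist and side cameras.

Request:
{"fn": "apply_moves", "kwargs": {"series": [{"offset":[0,0,0],"rot":[0,0,0]},{"offset":[0,0,0],"rot":[0,0,0]},{"offset":[0,0,0],"rot":[0,0,0]},{"offset":[0,0,0],"rot":[0,0,0]},{"offset":[0,0,4],"rot":[0,0,0]},{"offset":[0,0,9],"rot":[0,0,0]},{"offset":[0,0,14],"rot":[0,0,0]},{"offset":[0,0,18.6],"rot":[0,0,0]},{"offset":[0,0,18.6],"rot":[0,0,0]},{"offset":[0,0,18.6],"rot":[0,0,0]}], "hand": 0.7}}

```text
time: 34.8
position: [0.4427, 0.2324, 0.2958]
tool_rot: [1.0, 0.001, 0.002, -0.0]
ft_force: [-0.0, -0.5, 0.1]
grip_width: 0.0611
grip_force: 0.0
```

```bash
python3 - <<'E'
from look import *
im,k,o=wrist("w15"); ks=vision.calibration("side"); s=vision.camera("side")
for z in (0,.022,.034,.063,.073,.081,.095,.112): print(z,np.round(proj(ks,[.441,.232,z]),1))
a=cv2.resize(im[110:270,215:415],(400,320),interpolation=cv2.INTER_CUBIC)
b=cv2.resize(s[165:255,250:335],(400,424),interpolation=cv2.INTER_CUBIC)
out=np.zeros((424,800,3),np.uint8); out[:320,:400]=a; out[:,400:]=b
cv2.imwrite("pics/fin.png",out[:,:,::-1])
E
```

```text
t 34.8 tcp [0.4427 0.2324 0.2958] rot [ 1.     0.001  0.002 -0.   ] cam [0.525 0.232 0.437]
0 [288.7 231.4]
0.022 [288.6 223.8]
0.034 [288.5 219.5]
0.063 [288.2 209.2]
0.073 [288.2 205.6]
0.081 [288.1 202.7]
0.095 [288.  197.7]
0.112 [287.9 191.4]
```

View pics/fin.png

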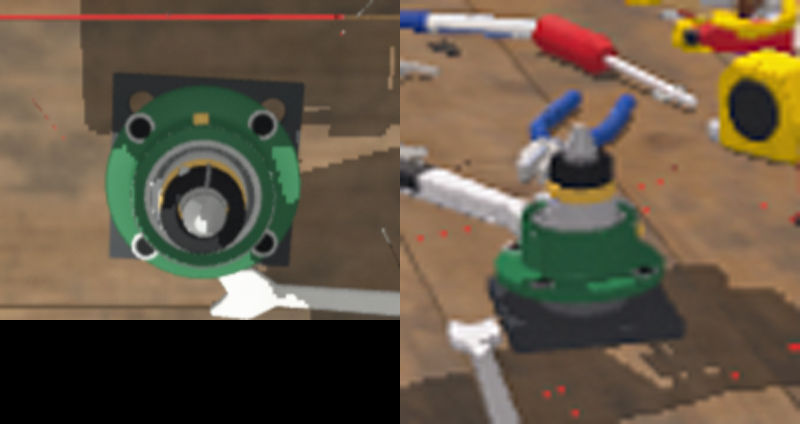

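The final views show the stack in order and level: tip near side row 192 (expected 191.4), then collar, brass, bearing and hub directly on one another. The spanner is where it was, and the gripper is open and clear.

```bash
python3 -c "
from rig import hand_in; print(hand_in())"
```

```text
the job is handed in; nothing more can be done
None
```

The job is handed in at about 35 s: big bearing, hub, small bearing, washer and collar are on the spindle in that order, released and looking fully home and flat in the final views, and the oil can, torch and spanner were not touched.

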